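# Find the packing block that fills the gap

## Task

The channel at the front of the blue specimen holder is packed with steel except for one gap. Try the three loose steel packing blocks with black tabs, which differ only in thickness, to find the one that fills the gap, and leave it fully home in the channel. Leave the other two standing upright on the worktop, and do not push about or knock over the things standing around them.

Things in the scene. Friction and masses are not known exactly. Their poses are not given: they have to be found in the camera images.
- holder: fixed holder: aluminium base 8 mm high (x -25 to +93, y +-80 mm); origin under the channel's middle on the worktop; z up, x across the channel to the blue housing, y along it. The channel is 36 mm wide (x +-18 mm), open above, between a front rail 6 mm thick reaching z = 24 mm and the housing (x to 91 mm, y +-76 mm) reaching z = 32 mm; end stops at y +-70 to 77 mm reach z = 30 mm
- channel_floor (a point): middle of the holder's channel floor, 8 mm above the worktop, axes as the holder's. Fixed steel packing, top 20 mm above the floor, fills the channel except for ONE gap that goes down to the floor, its mouth flared by 4 mm at each side over the top 8 mm. The gap differs from run to run and no reading gives it: it is at gap_a, gap_b or gap_c, and only that block fills it (a thinner one may drop in loosely)
- gap_a (a point): on the channel floor, y = -10 mm: middle of the gap if it is the 18 mm wide one, for block a (16 mm). Tried here in another run, block a is stopped by the packing's top, 20 mm above the floor; the right block sinks to the floor
- gap_b (a point): on the channel floor, y = 0: middle of the gap if it is the 22 mm wide one, for block b (20 mm); otherwise block b tried here is stopped by the packing's top
- gap_c (a point): on the channel floor, y = +10 mm: middle of the gap if it is the 26 mm wide one, for block c (24 mm); otherwise block c tried here is stopped by the packing's top
- block_a_center (a point): centre (30 mm above its underside) of loose packing block a, about 0.12 kg: bright steel, 30 mm (x) by 16 mm thick (y), 26 mm high, with a black upright grip tab 16 mm (x) by 12 mm (y), 34 mm high, in the middle of its top; starts upright on the worktop. Goes into gap_a with 1 mm play at each side, if this is the run's gap, either way round, its x along the holder's x
- block_b_center (a point): centre (30 mm above its underside) of loose packing block b, about 0.12 kg: bright steel, 30 mm (x) by 20 mm thick (y), 26 mm high, with a black upright grip tab 16 mm (x) by 12 mm (y), 34 mm high, in the middle of its top; starts upright on the worktop. Goes into gap_b with 1 mm play at each side, if this is the run's gap, either way round, its x along the holder's x
- block_c_center (a point): centre (30 mm above its underside) of loose packing block c, about 0.12 kg: bright steel, 30 mm (x) by 24 mm thick (y), 26 mm high, with a black upright grip tab 16 mm (x) by 12 mm (y), 34 mm high, in the middle of its top; starts upright on the worktop. Goes into gap_c with 1 mm play at each side, if this is the run's gap, either way round, its x along the holder's x
- block_a: the same packing block a; origin under its centre, 30 mm below block_a_center
- block_b: the same packing block b; origin under its centre, 30 mm below block_b_center
- block_c: the same packing block c; origin under its centre, 30 mm below block_c_center
- brass_weight: bystander: brass knobbed weight, 30 mm across, 34 mm high; origin under its centre
- indenter: bystander: dark steel indenter standing upright, 20 mm across, 40 mm high; origin under its centre
- white_bottle: bystander: white bottle with black cap, 46 mm across, 97 mm high; origin under its centre
- blue_jar: bystander: dark jar with blue lid, 62 mm across, 78 mm high; origin under its centre

How it is judged:
By the outcome, as a careful person would: the job done as asked, in the order asked, and still so for the second after the job is handed in, with the robot touching nothing.
It also fails if it takes over 72 s, if anything falls off the work surface, if the arm or the gripper's body presses on something with over 40 N, if the wrist force passes 120 N, or if a joint passes its speed limit or range.

## Robot

A 6-joint arm with a two-finger parallel gripper is mounted at the origin on a cart in front of the work surface, level with it; the furniture and walls round the work are solid. World frame = base frame: x ahead of the robot, y to its left, z up, the work surface at z = 0. Lengths are in m, angles in rad, forces in N, time in s.
With the tool pointing down it reaches from about 0.375 to 0.9 m from the base axis. Payload 3.1 kg.
Tool frame: the origin (TCP) lies midway between the tips of the shut fingers; the grasp point (between the pads) lies 19 mm behind it; z points along the fingers, y is the direction in which the jaws open and shut (so a half turn about z gives the same grasp; the last joint's range is limited). The gripper opens to 85 mm and grips with 20 to 120 N. Pads are 22 mm wide; open, the fingers measure 114 mm over their backs; the gripper's body (76 mm by 85 mm) begins 54 mm behind the grasp point. The pads swing forward as they close: fully open they stand 13 mm farther back than shut.
Start: joints at [0.956, 0.527, 1.433, -0, 1.181, -0.178], TCP at [0.264, 0.566, 0.231] pointing down, gripper open.
Joint ranges: [-3.08, 3.08], [-0.75, 2.2], [0.22, 2.44], [-1.43, 4.57], [0, 2.65], [-2.85, 2.85]. Speed limits (rad/s): [2.79, 2.79, 3.14, 3.14, 3.14, 3.14].

## Interface

Orientations are given as a unit quaternion [x, y, z, w].
In Python, from station import manip gives the robot as it stands.
- The arm moves only by the tool servo_tool, never from a script. Its argument "motion" is a list of rows, each a list of 7 numbers: the shift along the tool's x, y, z in mm, then the turn, a rotation vector about the tool's x, y, z in rad, then the opening, from -1 (shut) to 1 (fully open), so that 0 is half open. In form: [[x, y, z, rx, ry, rz, hand], ...]. A call has 1 to 12 rows; each row shifts and turns the pose as measured when the row begins, along the tool's axes as they then stand; what a row does not reach is not made up. A row lasts 1/12 s, in which the tool goes at most 41.7 mm and 7.16 degrees, less where a joint would pass 70% of its speed; a pose out of reach is approached as far as the arm can. A call with a gripper value outside its range is refused whole. The fingers move at their own pace and stop on an object; "grip_force" is the grip in N (left out, the last holds). Time passes only in rows, so rows that do not move let the fingers close. It gives the time, the measured TCP pose, the force and the opening at its end, in the units of the state.
- manip.sense(): the state, without advancing time (a new reading comes with each control period).
- manip.snapshot(name): name is "side" or "top" or "wrist"; returns a dict with "frame" (384x512x3 uint8, red, green, blue), "mtx" (3x3 intrinsics, pixels), "world_from_camera" (4x4, takes a point from camera to world coordinates). Camera axes: x right, y up, looking along -z (the intrinsics and any distortion apply to the point x, -y, -z); pixel columns grow to the right and rows downward; lengths in m; the calibration is good to about 2 mm. A picture is of the moment at which its call begins. There is no depth.
- manip.sign_off(): hands the job in, once; it reports no verdict.
The state is a dict: "t": time; "q": joint angles; "qd": joint speeds; "tau": joint torques, N m; "tcp_pos": TCP position; "tool_rot": TCP orientation; "force": force on the tool from outside, world axes, zero at the start; "ft_torque": the same for the moment, N m; "finger_gap": opening from 0.0 (shut) to 1.0 (fully open).
Only numpy, scipy, OpenCV 4.12 (cv2) and the standard library are available. Lean on these libraries where they do the work, as an engineer would, in place of code of your own. Each camera call takes 0.05 s, during which the arm holds its last target.

## Working session

There is one attempt and no reset: what is moved stays moved. The work goes in short steps, Python scripts to look and compute and a tool call to move; the robot and the scene stay as the last step left them, time stands still between calls to the robot, and variables do not carry over. Pictures are saved under pics/ and viewed, and the job is handed in when it is done.

Besides the shell and the picture viewer there is one more tool, called by a JSON object that holds its "method" and its "body", one argument or row to a line. servo_tool: Moves the arm, as the interface text tells. Its arguments: {"type":"object","properties":{"motion":{"type":"array"},"grip_force":{"type":"number"}},"required":["motion"]}

```bash
mkdir -p pics
cat > h.py <<'E'
import numpy as np, cv2
from station import manip
def snap(n,out):
    s=manip.snapshot(n); np.savez('pics/'+out+'.npz',**s); cv2.imwrite('pics/'+out+'.png',cv2.cvtColor(s['frame'],cv2.COLOR_RGB2BGR)); return s
def ray(s,u,v):
    d=np.linalg.inv(s['mtx'])@np.array([u,v,1.]); d=np.array([d[0],-d[1],-d[2]])
    T=s['world_from_camera']; return T[:3,3],T[:3,:3]@d
def onz(s,u,v,z):
    o,d=ray(s,u,v); return o+d*(z-o[2])/d[2]
def proj(s,p):
    T=s['world_from_camera']; c=T[:3,:3].T@(np.array(p)-T[:3,3]); q=s['mtx']@np.array([c[0],-c[1],-c[2]]); return q[:2]/q[2]
E
python3 - <<'E'
from h import *
print(manip.sense())
for n in ['side','top','wrist']:
    s=snap(n,n+'0'); print(n,s['mtx'].tolist(),s['world_from_camera'].round(3).tolist(), [k for k in s])
E
```

```text
{'t': 0.0, 'q': array([ 9.55526570e-01,  5.28470066e-01,  1.43390164e+00, -2.13756997e-05,
        1.18141520e+00, -1.78492826e-01]), 'qd': array([-0.00044195,  0.00134478,  0.00080514,  0.00044861,  0.00105919,
        0.00023196]), 'tau': array([-6.62989114e-04, -4.42348981e+01, -1.78022879e+01, -1.74162797e-04,
        8.61788169e-03,  4.54064136e-06]), 'tcp_pos': array([0.26393974, 0.56573804, 0.23033145]), 'tool_rot': array([ 2.16652546e-01,  9.76248160e-01, -1.01566580e-03, -4.14971425e-04]), 'force': array([-0.35083166, -0.56778095,  0.07785283]), 'ft_torque': array([-0.00935221,  0.01850317, -0.02080532]), 'finger_gap': 1.000376749163986}
side [[392.7299667887083, 0.0, 257.9912392234836], [0.0, 392.7299667887083, 189.63786170457792], [0.0, 0.0, 1.0]] [[-0.975, 0.089, -0.205, 0.321], [-0.223, -0.337, 0.915, 0.915], [0.012, 0.937, 0.348, 0.378], [0.0, 0.0, 0.0, 1.0]] ['frame', 'mtx', 'world_from_camera']
top [[366.78489425677566, 0.0, 252.49971833371785], [0.0, 366.78489425677566, 190.85486640080057], [0.0, 0.0, 1.0]] [[0.011, 0.99, -0.14, 0.376], [-0.999, 0.016, 0.035, 0.102], [0.037, 0.14, 0.99, 0.987], [0.0, 0.0, 0.0, 1.0]] ['frame', 'mtx', 'world_from_camera']
wrist [[314.13614969523826, 0.0, 251.8306886809058], [0.0, 314.13614969523826, 190.08091049511333], [0.0, 0.0, 1.0]] [[0.424, -0.857, -0.293, 0.189], [0.906, 0.4, 0.14, 0.603], [-0.003, -0.325, 0.946, 0.374], [0.0, 0.0, 0.0, 1.0]] ['frame', 'mtx', 'world_from_camera']
```

View pics/side0.png

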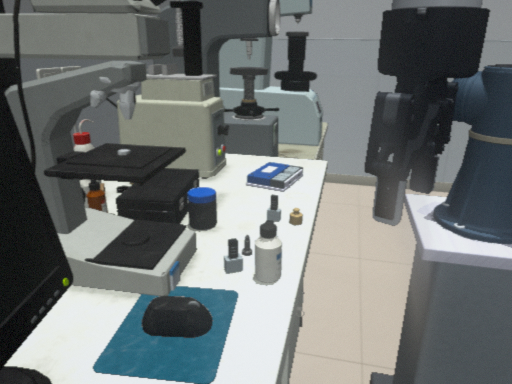

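View pics/top0.png

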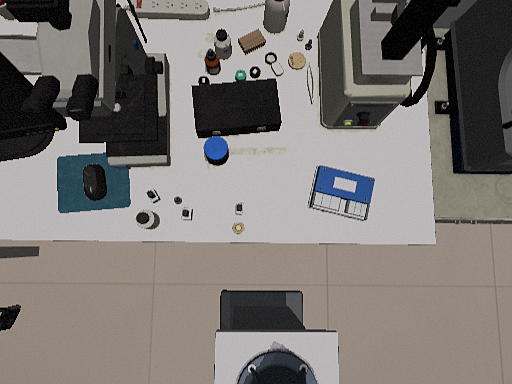

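View pics/wrist0.png

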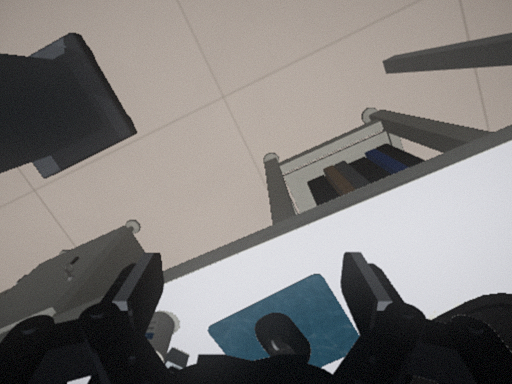

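Run:
```python
from h import *
im=cv2.imread('pics/top0.png')
a=cv2.resize(im[175:240,130:255],None,fx=6,fy=6,interpolation=cv2.INTER_CUBIC)
b=cv2.resize(im[155:230,300:385],None,fx=8,fy=8,interpolation=cv2.INTER_CUBIC)
cv2.imwrite('pics/t0a.png',a);cv2.imwrite('pics/t0b.png',b)
im=cv2.imread('pics/side0.png')
cv2.imwrite('pics/s0a.png',cv2.resize(im[155:290,215:315],None,fx=4.4,fy=4.4,interpolation=cv2.INTER_CUBIC))
s=dict(np.load('pics/top0.npz'))
for p in [(153,195),(187,213),(239,208),(342,192),(178,200),(146,217),(238,228),(216,148)]: print(p,onz(s,*p,0.03).round(3))
```

```text
(153, 195) [0.496 0.328 0.03 ]
(187, 213) [0.451 0.238 0.03 ]
(239, 208) [0.466 0.103 0.03 ]
(342, 192) [ 0.512 -0.17   0.03 ]
(178, 200) [0.484 0.263 0.03 ]
(146, 217) [0.439 0.343 0.03 ]
(238, 228) [0.414 0.105 0.03 ]
(216, 148) [0.626 0.167 0.03 ]
```

View pics/t0a.png

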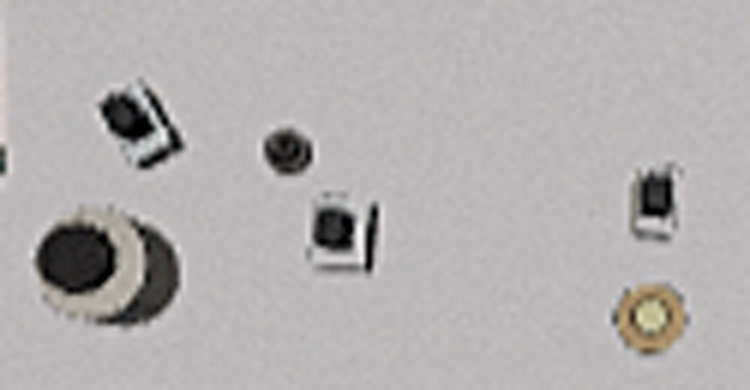

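View pics/t0b.png

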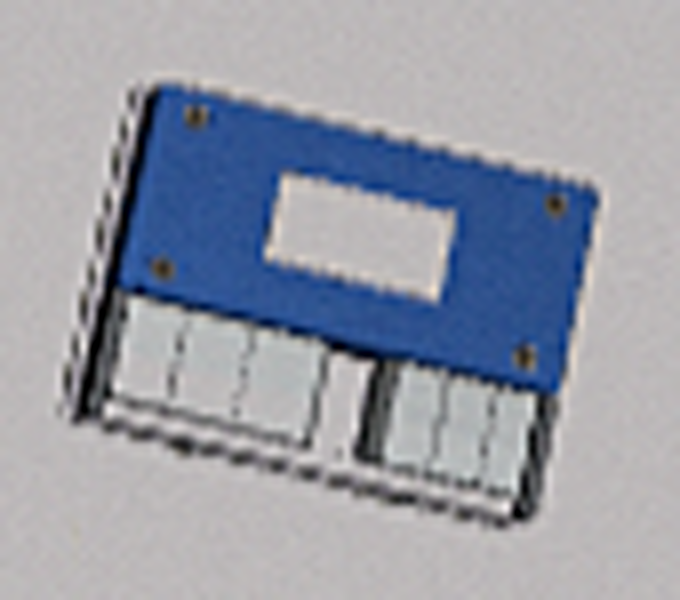

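View pics/s0a.png

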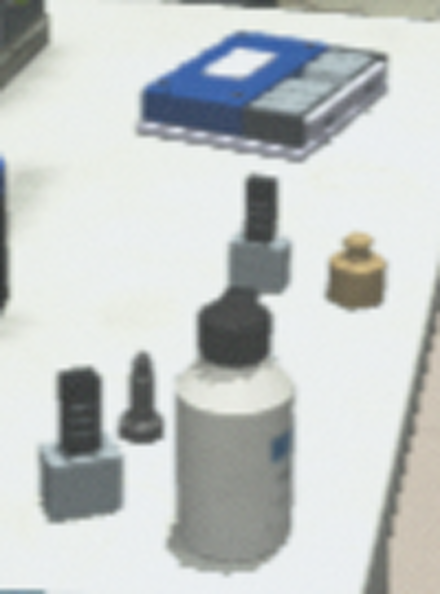

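{"method": "servo_tool", "body": {
  "motion": [
    [-30,-19,0,0,0,0,1],
    [-30,-19,0,0,0,0,1],
    [-30,-19,0,0,0,0,1],
    [-30,-19,0,0,0,0,1],
    [-30,-19,0,0,0,0,1],
    [-30,-19,0,0,0,0,1],
    [-30,-19,0,0,0,0,1],
    [-30,-19,0,0,0,0,1],
    [-30,-19,0,0,0,0,1],
    [-30,-19,0,0,0,0,1],
    [0,0,0,0,0,0,1],
    [0,0,0,0,0,0,1]
  ]
}}

```text
t: 1.15
tcp_pos: [0.4626, 0.2554, 0.2266]
tool_rot: [0.214, 0.977, -0.001, -0.001]
force: [-0.6, -0.0, 0.5]
finger_gap: 0.998
```

```bash
cat >> h.py <<'E'
from scipy.spatial.transform import Rotation as R
def to(p,yaw=None):
    "yaw: desired world angle (deg) of tool y axis, mod 180. prints tool-frame shift mm and turn"
    st=manip.sense(); r=R.from_quat(st['tool_rot']); d=r.inv().apply(np.array(p)-st['tcp_pos'])*1000
    print('t',round(st['t'],2),'tcp',st['tcp_pos'].round(4),'gap',round(st['finger_gap'],3),'F',st['force'].round(1),'q',st['q'].round(2))
    M=r.as_matrix(); print('yaw y',np.degrees(np.arctan2(M[1,1],M[0,1])).round(2),'z',M[:,2].round(4))
    print('shift',d.round(1))
    if yaw is not None:
        y=np.radians(yaw); 
        yv=np.array([np.cos(y),np.sin(y),0]); 
        if yv@M[:,1]<0: yv=-yv
        z=np.array([0,0,-1.]); T=np.c_[np.cross(yv,z),yv,z]
        print('turn',(r.inv()*R.from_matrix(T)).as_rotvec().round(4))
E
python3 - <<'E'
from h import *
snap('wrist','w1'); to([.45,.27,.23],63)
E
```

```text
t 1.2 tcp [0.4629 0.2556 0.2266] gap 1.0 F [ 1.3 -0.9 -0.5] q [ 0.29  0.41  1.68 -0.    1.06 -0.85]
yaw y 65.36 z [-0.0022 -0.0021 -1.    ]
shift [17.7  7.7 -3.4]
turn [-0.0029 -0.001   0.0413]
```

View pics/w1.png

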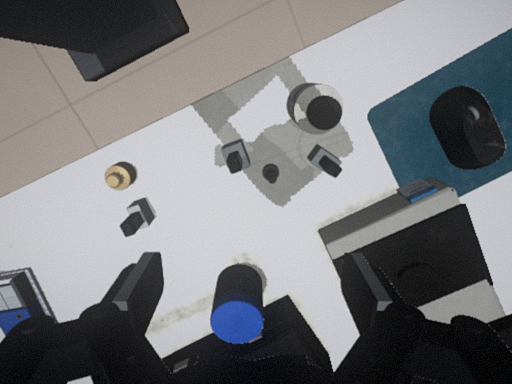

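Run:
```python
import cv2,numpy as np
im=cv2.imread('pics/w1.png')
t=[cv2.resize(im[r-25:r+25,c-25:c+25],None,fx=8,fy=8,interpolation=cv2.INTER_CUBIC)[:, :400] for r,c in [(158,325),(157,235)]]
t=[cv2.resize(im[r-24:r+24,c-24:c+24],(384,384),interpolation=cv2.INTER_CUBIC) for r,c in [(158,325),(155,235),(217,137)]]
c=np.hstack(t); cv2.imwrite('pics/w1z.png',cv2.resize(c,(798,266)))
cv2.imwrite('pics/w1z.png',np.vstack([np.hstack(t[:2]),]))
cv2.imwrite('pics/w1z3.png',t[2])
```

```text
(no output)
```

View pics/w1z.png

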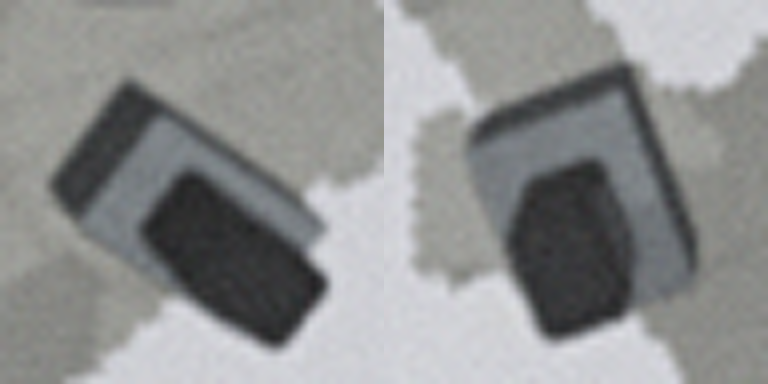

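View pics/w1z3.png

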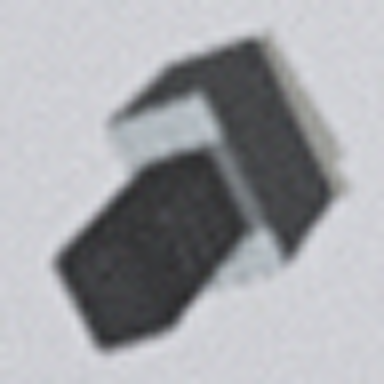

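Run:
```python
from h import *
s=dict(np.load('pics/w1.npz'))
for name,off,A,O,B in [('1',(301,134),(80,220),(157,115),(325,235)),('2',(211,131),(86,152),(243,95),(306,272)),('3',(113,193),(112,125),(207,95),(290,262))]:
    P=[onz(s,off[0]+x/8-.5,off[1]+y/8-.5,.026) for x,y in (A,O,B)]
    e1=(P[0]-P[1])[:2];e2=(P[2]-P[1])[:2]
    print(name,(np.linalg.norm(e1)*1e3).round(1),(np.linalg.norm(e2)*1e3).round(1),'ctr',((P[0]+P[2])/2).round(4), np.degrees([np.arctan2(*e1[::-1]),np.arctan2(*e2[::-1])]).round(1))
```

```text
1 17.8 30.0 ctr [0.4986 0.3313 0.026 ] [-58.   30.8]
2 23.2 26.4 ctr [0.4511 0.2413 0.026 ] [-94.8  -5.8]
3 15.4 28.5 ctr [0.468  0.1041 0.026 ] [-96.6  -5.6]
```

{"method": "servo_tool", "body": {
  "motion": [
    [0,0,0,0,0,-0.07,1],
    [0,0,0,0,0,-0.07,1],
    [0,0,0,0,0,-0.07,1],
    [0,0,0,0,0,0,1]
  ]
}}

```text
t: 1.53
tcp_pos: [0.46, 0.2586, 0.226]
tool_rot: [0.103, 0.995, -0.001, -0.002]
force: [0.4, 0.1, 0.1]
finger_gap: 1.0
```

Run:
```python
from h import *
to([.545,-.17,.23],77)
```

```text
t 1.53 tcp [0.46   0.2586 0.226 ] gap 1.0 F [0.4 0.1 0.1] q [ 0.3   0.41  1.68 -0.    1.06 -1.06]
yaw y 78.15 z [-0.0048 -0.0017 -1.    ]
shift [-171.2 -402.1   -3.7]
turn [-0.0027 -0.0043  0.02  ]
```

{"method": "servo_tool", "body": {
  "motion": [
    [-15,-35,0,0,0,0,1],
    [-15,-35,0,0,0,0,1],
    [-15,-35,0,0,0,0,1],
    [-15,-35,0,0,0,0,1],
    [-15,-35,0,0,0,0,1],
    [-15,-35,0,0,0,0,1],
    [-15,-35,0,0,0,0,1],
    [-15,-35,0,0,0,0,1],
    [-15,-35,0,0,0,0,1],
    [-15,-35,0,0,0,0,1],
    [-15,-35,0,0,0,0,1],
    [0,0,0,0,0,0,1]
  ]
}}

```text
t: 2.53
tcp_pos: [0.5464, -0.1517, 0.2249]
tool_rot: [0.098, 0.995, 0.0, -0.001]
force: [0.8, -0.4, 0.1]
finger_gap: 1.006
```

Run:
```python
from h import *
snap('wrist','w2'); to([.545,-.17,.23],77)
```

```text
t 2.58 tcp [ 0.5449 -0.1483  0.2245] gap 0.998 F [-0.3  0.5 -0.5] q [-0.46  0.46  1.59  0.    1.1  -1.84]
yaw y 78.77 z [-0.0041  0.0039 -1.    ]
shift [ -4.3 -21.3  -5.6]
turn [ 0.003  -0.0048  0.0308]
```

View pics/w2.png

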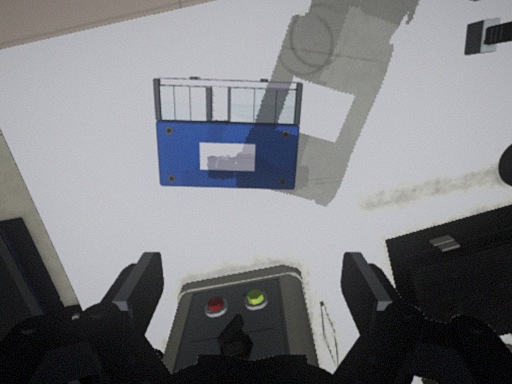

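Run:
```python
import cv2
im=cv2.imread('pics/w2.png')
cv2.imwrite('pics/w2z.png',cv2.resize(im[68:133,148:308],None,fx=5,fy=5,interpolation=cv2.INTER_CUBIC))
```

```text
(no output)
```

View pics/w2z.png

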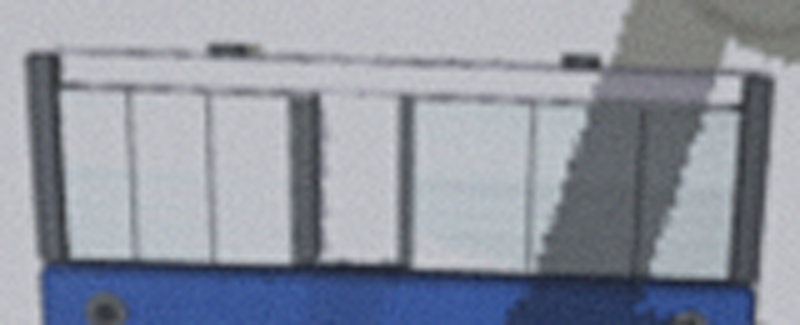

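Run:
```python
from h import *
s=dict(np.load('pics/w2.npz'))
f=lambda x,y,z: onz(s,148+x/5-.4,68+y/5-.4,z)[:2]
a,b=f(44,264,.032),f(754,287,.032); print('hous front len',np.linalg.norm(b-a)); th=np.arctan2(*(b-a)[::-1]); print('yaw y',np.degrees(th)); m=(a+b)/2
ex=np.array([np.sin(th),-np.cos(th)]);ey=np.array([np.cos(th),np.sin(th)])
O=m-.018*ex; print('O',O)
for q in [(62,88),(738,107),(290,180),(412,180),(300,95)]:
    d=f(*q,.028)-O; print(q,(d@ex*1e3).round(1),(d@ey*1e3).round(1))
# blue mask corners
hsv=cv2.cvtColor(s['frame'],cv2.COLOR_RGB2HSV); mk=((hsv[...,0]>105)&(hsv[...,0]<125)&(hsv[...,1]>130)).astype(np.uint8); mk[:, :140]=0; mk[:,330:]=0; mk[210:]=0
c=max(cv2.findContours(mk,0,2)[0],key=cv2.contourArea)
W=np.array([onz(s,*p[0],.032)[:2] for p in c],np.float32)*1000
r=cv2.minAreaRect(W); print(r, 'expect 152x73')
def pose(s,rows):
    pass
bx=cv2.boxPoints(r)
# far edge might show side; origin by near edge
cen=np.array(r[0])/1000; print('O from rect', cen-ex*.0545)
t=dict(np.load('pics/top0.npz'))
hsv=cv2.cvtColor(t['frame'],cv2.COLOR_RGB2HSV); mk=((hsv[...,0]>100)&(hsv[...,0]<130)&(hsv[...,1]>100)).astype(np.uint8); mk[:, :300]=0; mk[:,390:]=0; mk[:150]=0;mk[230:]=0
c=max(cv2.findContours(mk,0,2)[0],key=cv2.contourArea)
W=np.array([onz(t,*p[0],.032)[:2] for p in c],np.float32)*1000
r=cv2.minAreaRect(W); print(r); print('O top', np.array(r[0])/1000-ex*.0545)
```

```text
hous front len 0.1495960913602662
yaw y 76.85256232084423
O [ 0.48215121 -0.16288277]
(62, 88) -17.3 -69.9
(738, 107) -18.0 69.2
(290, 180) -0.5 -23.4
(412, 180) -1.3 2.1
(300, 95) -17.4 -21.1
((533.9345703125, -175.12106323242188), (149.8175048828125, 70.69535827636719), 77.11329650878906) expect 152x73
O from rect [ 0.48086313 -0.16272462]
((531.5726928710938, -173.76231384277344), (154.15615844726562, 72.59393310546875), 76.78166198730469)
O top [ 0.47850125 -0.16136587]
```

{"method": "servo_tool", "body": {
  "motion": [
    [0,0,0,0,0,-0.05,1],
    [0,0,0,0,0,-0.05,1],
    [5,33,3,0,0,0,1],
    [5,33,3,0,0,0,1],
    [5,33,3,0,0,0,1],
    [5,33,3,0,0,0,1],
    [5,33,3,0,0,0,1],
    [5,33,3,0,0,0,1],
    [5,33,3,0,0,0,1],
    [5,33,3,0,0,0,1],
    [0,0,0,0,0,0,1],
    [0,0,0,0,0,0,1]
  ]
}}

```text
t: 3.58
tcp_pos: [0.5182, 0.1516, 0.1997]
tool_rot: [0.045, 0.999, 0.005, -0.007]
force: [-0.2, 0.3, 0.1]
finger_gap: 0.999
```

Run:
```python
from h import *
snap('wrist','w3'); to([.468,.104,.2],84)
im=cv2.imread('pics/w3.png'); s=dict(np.load('pics/w3.npz')); p=proj(s,[.468,.104,.03]); print(p); c,r=int(p[0]),int(p[1])
r=max(r,40)
print(c-40,r-40)
cv2.imwrite('pics/w3z.png',cv2.resize(im[r-40:r+40,c-40:c+40],(640,640)[:2],interpolation=cv2.INTER_CUBIC)[:600])
```

```text
t 3.63 tcp [0.5178 0.1516 0.1997] gap 0.997 F [ 0.1  0.6 -0.3] q [ 0.07  0.46  1.67  0.02  1.02 -1.42]
yaw y 84.84 z [-0.0153  0.0121 -0.9998]
shift [ 45.4 -51.8  -0.1]
turn [ 0.0106 -0.0164  0.0147]
[195.99051069 124.77881173]
155 84
```

View pics/w3z.png

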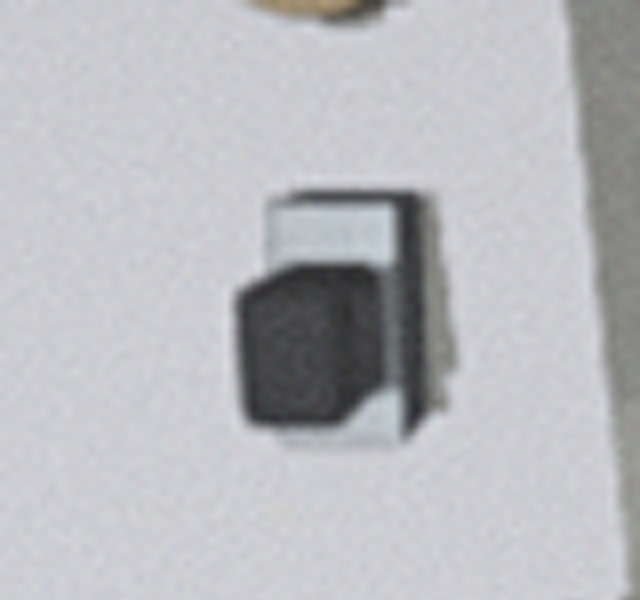

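Run:
```python
from h import *
s=dict(np.load('pics/w3.npz'))
f=lambda q,z: onz(s,155+q[0]/8-.44,84+q[1]/8-.44,z)[:2]
A,B,C,D=[f(q,.026) for q in [(269,204),(396,203),(407,441),(285,447)]]
n=np.linalg.norm
print(n(A-B),n(B-C),n(C-D),'ctr',(A+C)/2,(B+D)/2,'long',np.degrees(np.arctan2(*(C-B)[::-1])))
c=f((294,357),.06); print('tab',c)
to([*((A+C+B+D)/4+0),.12],np.degrees(np.arctan2(*(C-B)[::-1]))+90)
```

```text
0.015560004077289673 0.029152884220488014 0.01544170673885762 ctr [0.46779637 0.10433279] [0.46811387 0.10437208] long -5.1398194397353505
tab [0.46772876 0.10467117]
t 3.63 tcp [0.5178 0.1516 0.1997] gap 0.997 F [ 0.1  0.6 -0.3] q [ 0.07  0.46  1.67  0.02  1.02 -1.42]
yaw y 84.84 z [-0.0153  0.0121 -0.9998]
shift [ 44.1 -52.3  79.9]
turn [ 0.0107 -0.0163 -0.0003]
```

{"method": "servo_tool", "body": {
  "motion": [
    [22,-26,20,0.011,-0.016,0,0],
    [22,-26,20,0,0,0,0],
    [0,0,20,0,0,0,0],
    [0,0,0,0,0,0,0],
    [0,0,0,0,0,0,0],
    [0,0,0,0,0,0,0]
  ]
}}

```text
t: 4.13
tcp_pos: [0.4691, 0.1024, 0.1409]
tool_rot: [0.046, 0.999, -0.0, 0.004]
force: [0.6, 0.1, 0.6]
finger_gap: 0.499
```

Run:
```python
from h import *
to([.468,.1044,.031],84.86)
```

```text
t 4.13 tcp [0.4691 0.1024 0.1409] gap 0.499 F [0.6 0.1 0.6] q [-0.02  0.48  1.88 -0.    0.77 -1.5 ]
yaw y 84.77 z [ 7.2e-03 -5.0e-04 -1.0e+00]
shift [  2.1   1.9 109.9]
turn [ 0.0001  0.0072 -0.0016]
```

{"method": "servo_tool", "body": {
  "motion": [
    [2,2,20,0,0.006,0,0],
    [0,0,20,0,0,0,0],
    [0,0,20,0,0,0,0],
    [0,0,15,0,0,0,0],
    [0,0,0,0,0,0,0]
  ]
}}

```text
t: 4.55
tcp_pos: [0.4796, 0.1045, 0.0705]
tool_rot: [0.046, 0.999, 0.0, 0.012]
force: [-0.6, -0.5, 0.9]
finger_gap: 0.503
```

Run:
```python
from h import *
to([.468,.1044,.031],84.86)
```

```text
t 4.55 tcp [0.4796 0.1045 0.0705] gap 0.503 F [-0.6 -0.5  0.9] q [-0.01  0.62  1.91  0.    0.59 -1.49]
yaw y 84.68 z [ 2.370e-02 -2.000e-04 -9.997e-01]
shift [12.5 -1.3 39.2]
turn [ 0.002   0.0236 -0.0032]
```

{"method": "servo_tool", "body": {
  "motion": [
    [12,-1,0,0,0.024,0,0],
    [0,0,0,0,0,0,0],
    [0,0,0,0,0,0,0]
  ]
}}

```text
t: 4.8
tcp_pos: [0.4699, 0.1048, 0.0726]
tool_rot: [0.046, 0.999, 0.001, 0.001]
force: [0.1, 0.0, -0.1]
finger_gap: 0.5
```

Run:
```python
from h import *
to([.468,.1044,.031],84.86)
```

```text
t 4.8 tcp [0.4699 0.1048 0.0726] gap 0.5 F [ 0.1  0.  -0.1] q [-0.01  0.61  1.92  0.    0.61 -1.5 ]
yaw y 84.69 z [ 0.0029  0.0022 -1.    ]
shift [ 2.  -0.7 41.6]
turn [ 0.0025  0.0027 -0.003 ]
```

Now descend slower, with a counter-tilt.

{"method": "servo_tool", "body": {
  "motion": [
    [2,-1,8,0.001,0.003,0,0],
    [0,0,8,0,0.003,0,0],
    [0,0,8,0,0.003,0,0],
    [0,0,8,0,0.003,0,0],
    [0,0,0,0,0,0,0],
    [0,0,0,0,0,0,0]
  ]
}}

```text
t: 5.3
tcp_pos: [0.4699, 0.1041, 0.0401]
tool_rot: [0.046, 0.999, 0.001, -0.002]
force: [0.5, -0.3, -0.3]
finger_gap: 0.497
```

Run:
```python
from h import *
to([.468,.1044,.031],84.86)
```

```text
t 5.3 tcp [0.4699 0.1041 0.0401] gap 0.497 F [ 0.5 -0.3 -0.3] q [-0.02  0.68  1.93  0.    0.54 -1.5 ]
yaw y 84.7 z [-0.0039  0.0023 -1.    ]
shift [1.9 0.1 9.2]
turn [ 0.002  -0.0041 -0.0029]
```

{"method": "servo_tool", "body": {
  "motion": [
    [2,0,7,0.001,-0.004,-0.003,0],
    [0,0,0,0,0,0,0],
    [0,0,0,0,0,0,-1],
    [0,0,0,0,0,0,-1],
    [0,0,0,0,0,0,-1],
    [0,0,0,0,0,0,-1],
    [0,0,0,0,0,0,-1],
    [0,0,0,0,0,0,-1]
  ],
  "grip_force": 50
}}

```text
t: 5.97
tcp_pos: [0.4684, 0.1042, 0.033]
tool_rot: [0.045, 0.999, 0.001, -0.0]
force: [-0.1, 0.1, -2.3]
finger_gap: 0.128
```

Run:
```python
from h import *
to([.468,.1044,.031],84.86); snap('wrist','w4')
```

```text
t 5.97 tcp [0.4684 0.1042 0.033 ] gap 0.128 F [-0.1  0.1 -2.3] q [-0.02  0.69  1.94  0.    0.51 -1.5 ]
yaw y 84.86 z [-1.e-04  1.e-03 -1.e+00]
shift [0.4 0.1 2. ]
turn [ 0.001  -0.0002 -0.0001]
```

View pics/w4.png

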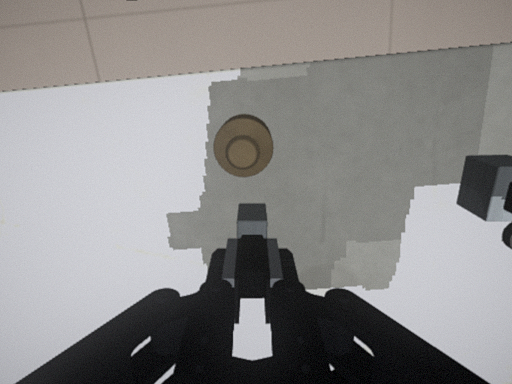

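{"method": "servo_tool", "body": {
  "motion": [
    [0,0,-5,0,0,0,-1],
    [0,0,-15,0,0,0,-1],
    [0,0,-15,0,0,0,-1],
    [0,0,-15,0,0,0,-1],
    [0,0,-15,0,0,0,-1],
    [0,0,-15,0,0,0,-1],
    [0,0,-10,0,0,0,-1],
    [0,0,0,0,0,0,-1],
    [0,0,0,0,0,0,-1]
  ]
}}

```text
t: 6.77
tcp_pos: [0.4668, 0.1042, 0.1287]
tool_rot: [0.045, 0.999, 0.0, -0.001]
force: [0.1, 0.4, -0.8]
finger_gap: 0.133
```

Run:
```python
from h import *
to([.4788,-.1729,.12],76.9);
```

```text
t 6.77 tcp [0.4668 0.1042 0.1287] gap 0.133 F [ 0.1  0.4 -0.8] q [-0.02  0.5   1.89  0.    0.75 -1.5 ]
yaw y 84.85 z [-0.0024  0.0011 -1.    ]
shift [ -36.8 -274.9    8.3]
turn [ 0.0007 -0.0026  0.1388]
```

{"method": "servo_tool", "body": {
  "motion": [
    [-4,-27,0,0,0,0,-1],
    [-4,-27,0,0,0,0,-1],
    [-4,-27,0,0,0,0,-1],
    [-4,-27,0,0,0,0,-1],
    [-4,-27,0,0,0,0,-1],
    [-4,-27,0,0,0,0,-1],
    [-4,-27,0,0,0,0,-1],
    [-4,-27,0,0,0,0,-1],
    [-4,-27,0,0,0,0,-1],
    [0,0,0,0,0,0.07,-1],
    [0,0,0,0,0,0.07,-1],
    [0,0,0,0,0,0,-1]
  ]
}}

```text
t: 7.77
tcp_pos: [0.4773, -0.1516, 0.1195]
tool_rot: [0.116, 0.993, 0.002, -0.007]
force: [-0.0, -0.5, -2.8]
finger_gap: 0.131
```

Run:
```python
from h import *
to([.4788,-.1729,.09],76.9);
```

```text
t 7.77 tcp [ 0.4773 -0.1516  0.1195] gap 0.131 F [-0.  -0.5 -2.8] q [-0.53  0.54  1.83 -0.    0.78 -1.87]
yaw y 76.64 z [-0.0138  0.0058 -0.9999]
shift [ -6.8 -20.5  29.3]
turn [ 0.0025 -0.0147 -0.0044]
```

{"method": "servo_tool", "body": {
  "motion": [
    [-6,-20,5,0.002,-0.013,-0.004,-1],
    [0,0,10,0,0,0,-1],
    [0,0,10,0,0,0,-1],
    [0,0,0,0,0,0,-1],
    [0,0,0,0,0,0,-1]
  ]
}}

```text
t: 8.18
tcp_pos: [0.4762, -0.1707, 0.0903]
tool_rot: [0.11, 0.994, 0.002, -0.004]
force: [-0.7, 0.9, -1.2]
finger_gap: 0.127
```

Run:
```python
from h import *
to([.4788,-.1729,.07],76.9); snap('wrist','w5');snap('side','s5');snap('top','t5')
im=cv2.imread('pics/s5.png')
cv2.imwrite('pics/s5z.png',cv2.resize(im[130:200,220:330],None,fx=7,fy=7,interpolation=cv2.INTER_CUBIC))
im=cv2.imread('pics/w5.png')
cv2.imwrite('pics/w5z.png',im)
```

```text
t 8.18 tcp [ 0.4762 -0.1707  0.0903] gap 0.127 F [-0.7  0.9 -1.2] q [-0.57  0.6   1.84  0.    0.71 -1.92]
yaw y 77.32 z [-0.0068  0.0049 -1.    ]
shift [-3.2 -1.6 20.3]
turn [ 0.0033 -0.0077  0.0073]
```

View pics/w5z.png

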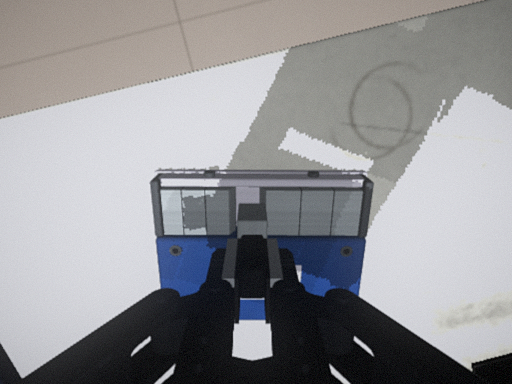

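View pics/s5z.png

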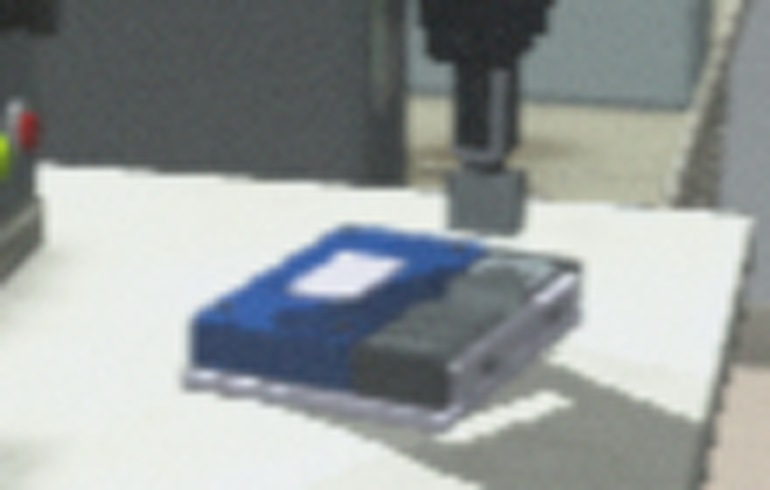

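Run:
```python
import cv2
im=cv2.imread('pics/w5.png')
cv2.imwrite('pics/w5a.png',cv2.resize(im[165:240,205:305],None,fx=8,fy=8,interpolation=cv2.INTER_CUBIC))
```

```text
(no output)
```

View pics/w5a.png

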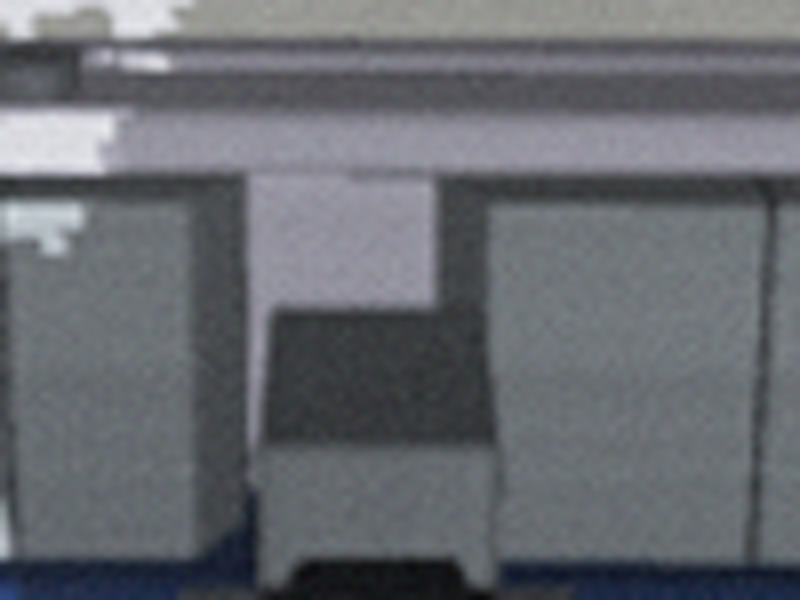

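Run:
```python
from h import *
s=dict(np.load('pics/w5.npz'))
f=lambda q,z: onz(s,205+q[0]/8-.44,165+q[1]/8-.44,z)[:2]
th=np.radians(76.95); ey=np.array([np.cos(th),np.sin(th)]); ex=np.array([ey[1],-ey[0]])
O=np.array([.4812,-.1628])
def pr(n,L,Rr,z):
    a,b=f(L,z)-O,f(Rr,z)-O; print(n,'y',(a@ey*1e3).round(1),(b@ey*1e3).round(1),'mid',((a+b)/2@ey*1e3).round(2),'w',((b-a)@ey*1e3).round(1),'x',((a+b)/2@ex*1e3).round(1))
pr('mouth',(193,203),(489,203),.028)
pr('mouth far',(198,555),(500,560),.028)
pr('floor gap',(248,300),(437,300),.008)
pr('block bot',(272,311),(487,311),.0573)
pr('block top',(261,443),(497,443),.0833)
d=np.array([.4762,-.1707])-O; print('tcp',d@ey*1e3,d@ex*1e3)
a,b=f((5,203),.028),f((489,203),.028)
# channel direction from full image: end stops rail line
g=lambda u,v,z: onz(s,u,v,z)[:2]
```

```text
mouth y -23.2 2.4 mid -10.37 w 25.6 x -16.0
mouth far y -23.3 4.1 mid -9.62 w 27.4 x 18.0
floor gap y -19.5 -1.4 mid -10.45 w 18.2 x 0.6
block bot y -15.2 1.0 mid -7.14 w 16.2 x -17.2
block top y -15.0 0.5 mid -7.25 w 15.4 x -17.9
tcp -8.824976091407319 -3.087036926583335
```

{"method": "servo_tool", "body": {
  "motion": [
    [-3,-2.5,5,0.003,-0.006,0.006,-1],
    [0,0,7,0,0.001,0,-1],
    [0,0,7,0,0.001,0,-1],
    [0,0,0,0,0,0,-1],
    [0,0,0,0,0,0,-1]
  ]
}}

```text
t: 8.75
tcp_pos: [0.4806, -0.174, 0.0715]
tool_rot: [0.113, 0.994, -0.001, 0.001]
force: [-0.3, 0.0, -2.0]
finger_gap: 0.131
```

Run:
```python
from h import *
to([.4788,-.1729,.041],76.9); s=snap('wrist','w6')
im=cv2.imread('pics/w6.png')
cv2.imwrite('pics/w6a.png',cv2.resize(im[165:240,205:305],None,fx=8,fy=8,interpolation=cv2.INTER_CUBIC))
```

```text
t 8.75 tcp [ 0.4806 -0.174   0.0715] gap 0.131 F [-0.3  0.  -2. ] q [-0.57  0.63  1.85 -0.    0.66 -1.91]
yaw y 77.06 z [ 0.0012 -0.0021 -1.    ]
shift [ 2.   0.8 30.5]
turn [-0.0018  0.0016  0.0028]
```

View pics/w6a.png

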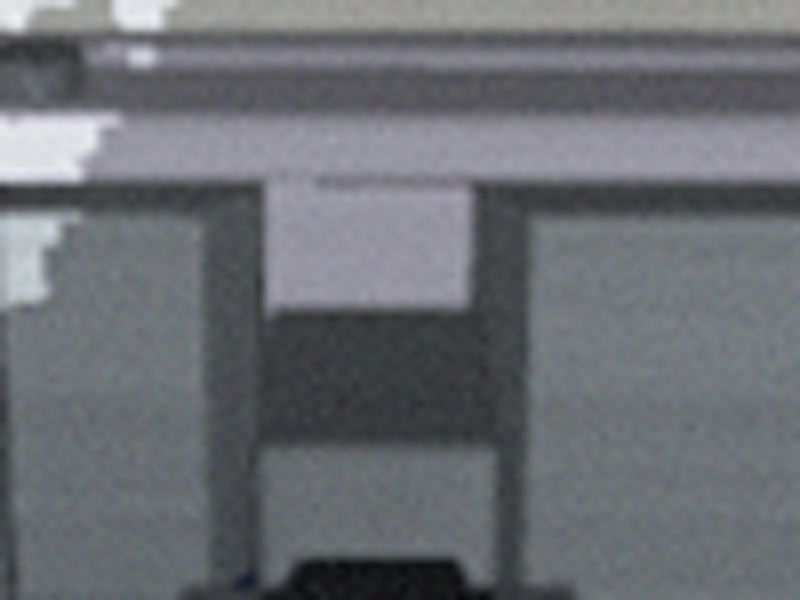

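Run:
```python
from h import *
s=dict(np.load('pics/w6.npz'))
f=lambda q,z: onz(s,205+q[0]/8-.44,165+q[1]/8-.44,z)[:2]
th=np.radians(77.06); ey=np.array([np.cos(th),np.sin(th)]); ex=np.array([ey[1],-ey[0]])
O=np.array([.4812,-.1628])
def pr(n,L,Rr,z):
    a,b=f(L,z)-O,f(Rr,z)-O; print(n,'y',(a@ey*1e3).round(1),(b@ey*1e3).round(1),'mid',((a+b)/2@ey*1e3).round(2),'w',((b-a)@ey*1e3).round(1),'x',((a+b)/2@ex*1e3).round(1))
pr('mouth',(203,215),(529,215),.028)
pr('floor gap',(264,300),(473,300),.008)
pr('block bot',(267,311),(490,311),.0385)
pr('block top',(260,443),(498,443),.0645)
d=np.array([.4806,-.1740])-O; print('tcp',d@ey*1e3,d@ex*1e3)
```

```text
mouth y -23.4 2.3 mid -10.53 w 25.6 x -16.0
floor gap y -19.7 -1.3 mid -10.49 w 18.4 x -1.0
block bot y -17.9 -1.1 mid -9.52 w 16.8 x -12.0
block top y -17.2 -1.6 mid -9.42 w 15.5 x -13.0
tcp -11.049935449130622 1.9232593610967172
```

{"method": "servo_tool", "body": {
  "motion": [
    [1.5,-1,4,-0.001,0.001,0.003,-1],
    [0,0,5,0,0.001,0,-1],
    [0,0,5,0,0.001,0,-1],
    [0,0,0,0,0,0,-1]
  ]
}}

```text
t: 9.13
tcp_pos: [0.4788, -0.1749, 0.0565]
tool_rot: [0.114, 0.993, -0.0, -0.001]
force: [-0.6, 0.2, -1.0]
finger_gap: 0.132
```

Run:
```python
from h import *
to([.4803,-.1748,.041],76.95); s=snap('wrist','w7')
im=cv2.imread('pics/w7.png')
cv2.imwrite('pics/w7a.png',cv2.resize(im[165:240,205:305],None,fx=8,fy=8,interpolation=cv2.INTER_CUBIC))
```

```text
t 9.13 tcp [ 0.4788 -0.1749  0.0565] gap 0.132 F [-0.6  0.2 -1. ] q [-0.57  0.66  1.86 -0.    0.62 -1.91]
yaw y 76.86 z [-1.3e-03 -6.0e-04 -1.0e+00]
shift [-1.5  0.5 15.5]
turn [-0.0009 -0.0011 -0.0015]
```

View pics/w7a.png

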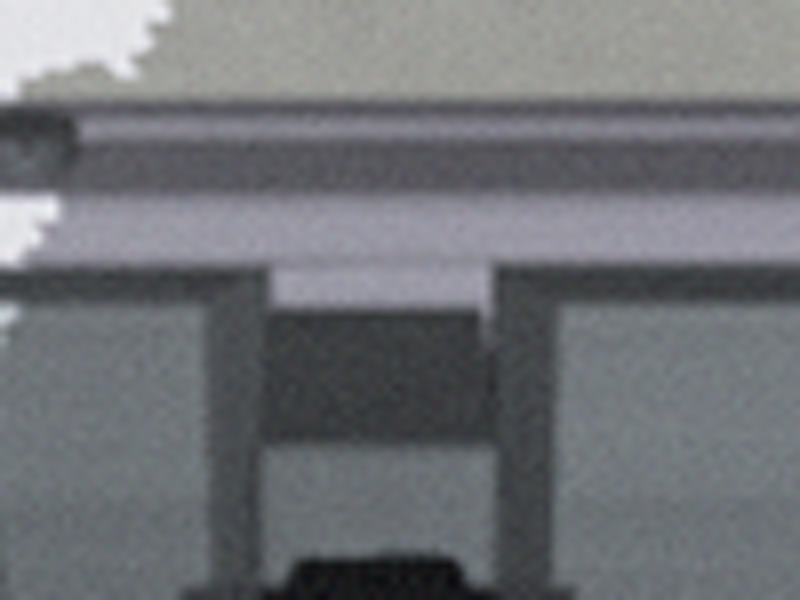

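Run:
```python
from h import *
s=dict(np.load('pics/w7.npz'))
f=lambda q,z: onz(s,205+q[0]/8-.44,165+q[1]/8-.44,z)[:2]
th=np.radians(76.95); ey=np.array([np.cos(th),np.sin(th)]); ex=np.array([ey[1],-ey[0]])
O=np.array([.4812,-.1628])
def pr(n,L,Rr,z):
    a,b=f(L,z)-O,f(Rr,z)-O; print(n,'mid',((a+b)/2@ey*1e3).round(2),'w',((b-a)@ey*1e3).round(1),'x',((a+b)/2@ex*1e3).round(1))
pr('mouth',(205,302),(555,302),.028)
pr('rail',(205,266),(555,266),.024)
pr('floor gap',(271,300),(494,300),.008)
pr('block bot',(265,311),(489,311),.0235)
pr('block top',(260,443),(498,443),.0495)
```

```text
mouth mid -10.58 w 25.6 x -16.0
rail mid -10.58 w 26.1 x -17.4
floor gap mid -10.42 w 18.2 x -8.5
block bot mid -10.82 w 16.9 x -13.6
block top mid -10.62 w 15.6 x -14.5
```

{"method": "servo_tool", "body": {
  "motion": [
    [0,0,4,0,0,0,-1],
    [0,0,4,0,0.001,0,-1],
    [0,0,4,0,0.001,0,-1],
    [0,0,0,0,0,0,-1]
  ]
}}

```text
t: 9.52
tcp_pos: [0.4792, -0.1752, 0.0438]
tool_rot: [0.114, 0.993, -0.0, -0.001]
force: [-0.4, 0.1, -1.2]
finger_gap: 0.13
```

Run:
```python
from h import *
to([.4788,-.1749,.041],76.95)
```

```text
t 9.52 tcp [ 0.4792 -0.1752  0.0438] gap 0.13 F [-0.4  0.1 -1.2] q [-0.57  0.69  1.86 -0.    0.6  -1.91]
yaw y 76.86 z [-2.4e-03 -7.0e-04 -1.0e+00]
shift [0.5 0.2 2.8]
turn [-0.0012 -0.0022 -0.0016]
```

Free going, 3 mm to the floor. Finish the descent and release.

{"method": "servo_tool", "body": {
  "motion": [
    [0,0,2,-0.001,-0.002,0,-1],
    [0,0,1.2,0,0,0,-1],
    [0,0,0,0,0,0,-1]
  ]
}}

```text
t: 9.77
tcp_pos: [0.4793, -0.1752, 0.0404]
tool_rot: [0.114, 0.993, -0.0, -0.0]
force: [-0.2, 0.6, 0.5]
finger_gap: 0.132
```

Run:
```python
from h import *
to([.4788,-.1749,.041],76.95)
```

```text
t 9.77 tcp [ 0.4793 -0.1752  0.0404] gap 0.132 F [-0.2  0.6  0.5] q [-0.57  0.69  1.86 -0.    0.59 -1.91]
yaw y 76.87 z [-1.e-04 -1.e-04 -1.e+00]
shift [ 0.5  0.2 -0.6]
turn [-0.0001 -0.0001 -0.0014]
```

{"method": "servo_tool", "body": {
  "motion": [
    [0,0,1,0,0,0,-1],
    [0,0,0,0,0,0,-1]
  ]
}}

```text
t: 9.93
tcp_pos: [0.4794, -0.1753, 0.0408]
tool_rot: [0.114, 0.993, -0.0, 0.0]
force: [0.4, -0.4, -1.6]
finger_gap: 0.129
```

{"method": "servo_tool", "body": {
  "motion": [
    [0,0,0,0,0,0,-0.3],
    [0,0,0,0,0,0,-0.3],
    [0,0,0,0,0,0,-0.3],
    [0,0,-10,0,0,0,-0.3],
    [0,0,-15,0,0,0,-0.3],
    [0,0,-20,0,0,0,-0.3],
    [0,0,-25,0,0,0,-0.3],
    [0,0,-25,0,0,0,-0.3],
    [-20,0,-25,0,0,0,0],
    [-20,0,-10,0,0,0,1],
    [-20,0,0,0,0,0,1],
    [0,0,0,0,0,0,1]
  ]
}}

```text
t: 10.93
tcp_pos: [0.5382, -0.1884, 0.1818]
tool_rot: [0.115, 0.993, -0.0, 0.001]
force: [0.5, -1.0, 0.6]
finger_gap: 0.894
```

Run:
```python
from h import *
to([.4788,-.1749,.041],76.95)
for n in ['wrist','side','top']: snap(n,n+'9')
im=cv2.imread('pics/side9.png')
cv2.imwrite('pics/s9z.png',cv2.resize(im[155:290,215:315],None,fx=4.4,fy=4.4,interpolation=cv2.INTER_CUBIC))
```

```text
t 10.93 tcp [ 0.5382 -0.1884  0.1818] gap 0.894 F [ 0.5 -1.   0.6] q [-0.53  0.52  1.62  0.    1.   -1.87]
yaw y 76.82 z [ 1.1e-03 -2.0e-04 -1.0e+00]
shift [ 61.1  -0.4 140.8]
turn [ 0.0001  0.0011 -0.0023]
```

View pics/wrist9.png

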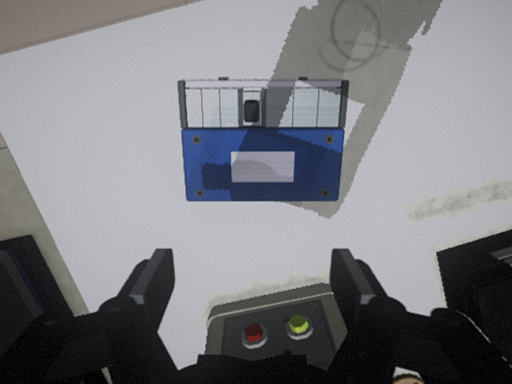

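View pics/s9z.png

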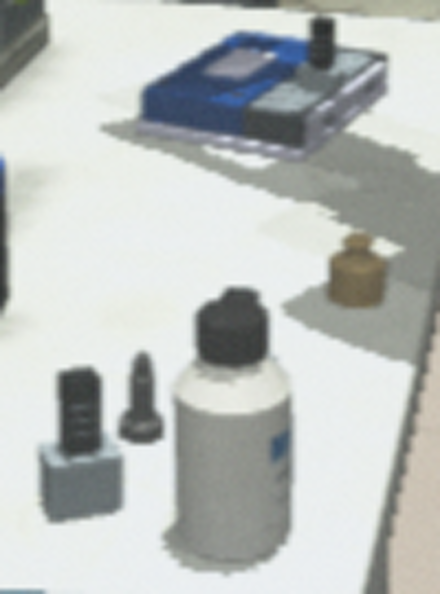

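View pics/top9.png

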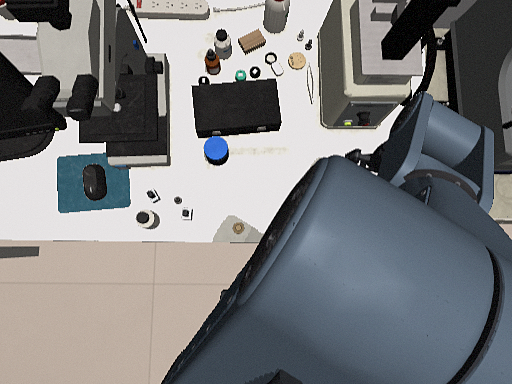

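Run:
```python
from h import *
im=cv2.imread('pics/wrist9.png')
cv2.imwrite('pics/w9z.png',cv2.resize(im[75:135,210:300],None,fx=8,fy=8,interpolation=cv2.INTER_CUBIC))
im=cv2.imread('pics/side9.png')
cv2.imwrite('pics/s9y.png',cv2.resize(im[155:195,240:310],None,fx=10,fy=10,interpolation=cv2.INTER_CUBIC))
s=dict(np.load('pics/side9.npz'))
for z in (.034,.068,.088): print(z,(proj(s,[.4790,-.1748,z])-[240,155])*10)
```

```text
0.034 [469.03722946 147.08968071]
0.068 [473.46711611  35.01259649]
0.088 [476.11624477 -32.01092795]
```

View pics/w9z.png

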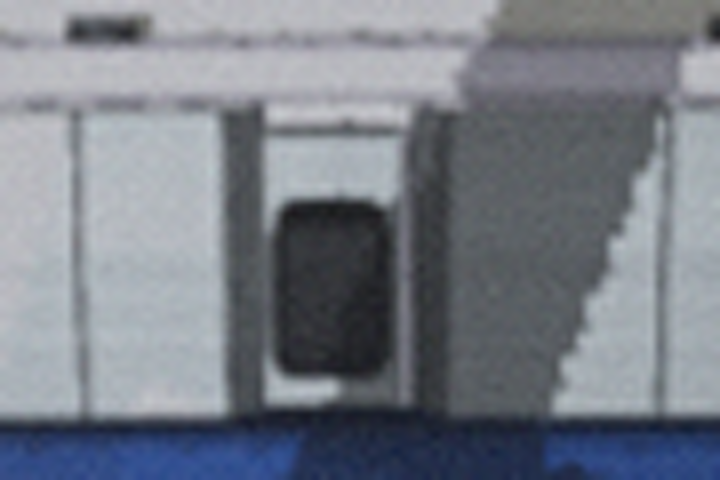

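View pics/s9y.png

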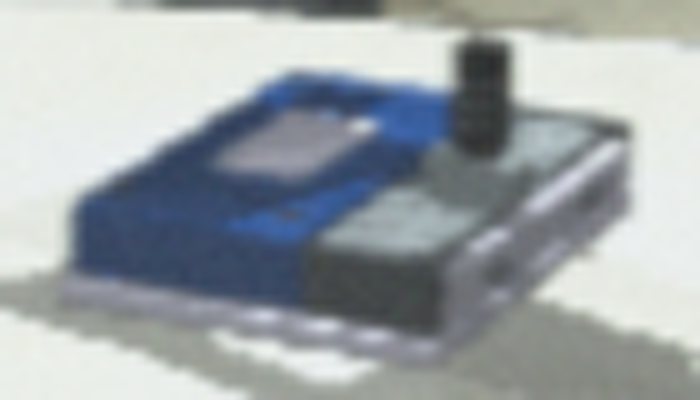

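Run:
```python
from h import *
print(manip.sense()['t'], manip.sign_off())
```

```text
the job is handed in; nothing more can be done
11.0833 None
```

Block a is home in the channel and the job is handed in after 11.1 s. I only tried block a. The pictures had already identified the gap, so I left blocks b and c where they stood.

- **Which gap:** the wrist pictures gave a gap about 18.2 mm wide at the floor, centred near y = -10.4 mm. Its mouth was about 25.6 mm wide. All three match gap a.
- **Which block:** the right-hand block measured about 15.5 mm thick against 16 mm for block a. The other two measured about 18 and 23 mm, so I took them for b and c. The 23 mm block's long side read 26 mm instead of 30, so that reading was rough.
- **Fit:** the block went down without resistance to the floor. The gripper tip ended at z = 40.4 to 40.8 mm, where 41 mm was expected from the grasp. I could not confirm floor contact from the force readings, because they were within noise.
- **Last checks:** after release, the side view puts the tab top within about 1–2 mm of its fully home height. The wrist view shows about 2 mm of total play. The top and side pictures show the other two blocks and the bystanders that are in view standing as before. The middle block is hidden behind the bottle in the side view, so only the top picture shows it.
- **Disagreement:** the top and wrist cameras differed by 2–3 mm on where the holder is. I lined the block up by its position relative to the gap in the wrist pictures.

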